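# Fetch the tall spool from behind the laps

## Task

Fetch the tallest spool from the rack at the back of the tiled ledge: first move both the grey ring lap and the copper sleeve, which stand in front of the rack, upright onto the black rubber mat, then stand the spool upright in the hole of the nest block and put the clear guard tube over it so that the tube rests on the block, around the spool. Last, put the ring lap and the sleeve back, each standing in the middle of the plywood pad it came from. Leave the other two spools standing in the rack.

Things in the scene. Friction and masses are not known exactly. Their poses are not given: they have to be found in the camera images.
- ring_lap: grey cast-iron ring lap: upright tube, outer diameter 62, bore 40, height 60 mm, about 0.6 kg. Starts standing in the middle of one of the two plywood pads. Origin: centre of its underside, z up its axis.
- sleeve: copper-plated sleeve: upright tube, outer diameter 40, bore 30, height 80 mm, about 0.3 kg. Starts standing in the middle of the other plywood pad. Origin: centre of its underside, z up its axis.
- spool_tall: bright steel spool to fetch, tallest of three, 88 mm high: three lands of diameter 26 mm (the top one 24 mm long), 18 mm necks. Upright in any of the rack's three loose 35 mm sockets, lowest 12 mm sunk. Thin fins 25 mm left and right of it reach 53 mm above its underside; free behind and, once the pads are cleared, in front. Origin: centre of underside, z up its axis. 0.25 kg.
- spool_flanged: another spool in the rack, to be left: 62 mm high with a 34 mm flange on top. Origin: centre of its underside.
- spool_slim: another spool in the rack, to be left: 56 mm high, slim, top diameter 18 mm. Origin: centre of its underside.
- guard: clear acrylic spool guard tube with an aluminium band round its top: outer diameter 56, bore 48, height 95 mm, open at both ends, standing upright on the bench. Origin: centre of its underside, z up its axis. About 0.12 kg.
- pad_left: plywood pad 76 x 76 x 3 mm, fixed on the ledge before the rack; the left one seen from the robot (+y). Origin: centre of its underside, on the tiles 20 mm above the bench (pad top 23 mm). Axes are the ledge's: x points back to the rack, its row of sockets 68 mm behind the pads' centres, their floors 24 mm above the bench; y along the rack. Pads' centres 92 mm apart.
- pad_right: the other plywood pad, the same, to the right (-y).
- mat: black rubber mat 100 (x) x 170 (y) x 4 mm, fixed flat on the bench: the side area for the cleared things, with room for both side by side along its y. Origin: centre of its underside, on the bench.
- nest: dark steel nest block 90 x 90 x 22 mm, fixed on the bench, with one blind round hole in the middle of its top, diameter 35, 12 mm deep. Origin: centre of its underside, on the bench; hole floor 10 mm and block top 22 mm above it.
Not all that is in view belongs to the job. Several things have the shape of the nest; the one meant has the colours described above.

How it is judged:
By the outcome, as a careful person would: the job done as asked, in the order asked, and still so for the second after the job is handed in, with the robot touching nothing.
It also fails if it takes over 138 s, if anything falls off the work surface, if the arm or the gripper's body presses on something with over 40 N, if the wrist force passes 120 N, or if a joint passes its speed limit or range.

## Robot

A 6-joint arm with a two-finger parallel gripper is mounted at the origin on the work surface. World frame = base frame: x ahead of the robot, y to its left, z up, the work surface at z = 0. Lengths are in m, angles in rad, forces in N, time in s.
With the tool pointing down it reaches from about 0.25 to 0.725 m from the base axis. Payload 4 kg.
Tool frame: the origin (TCP) lies on the centre line of the jaws, within the pads' length; the fingertips stand ahead of it and the grasp point (between the pads) lies 11 mm behind it (bot.tip_extent is the z of the fingertips in the tool frame, in m); z points along the fingers, y is the direction in which the jaws open and shut (so a half turn about z gives the same grasp; the last joint's range is limited). The gripper opens to 85 mm and grips with 20 to 120 N. Pads are 22 mm wide; open, the fingers measure 114 mm over their backs; the gripper's body (76 mm by 85 mm) begins 54 mm behind the grasp point. The pads swing forward as they close: fully open they stand 13 mm farther back than shut.
Start: joints at [1.211, 0.241, 0.005, 1.335, 0, 1.571], TCP at [0.176, 0.468, 0.239] pointing down, gripper open.
Joint ranges: [-2.72, 2.72], [-1.05, 1.87], [-1.09, 1.28], [-1.99, 2.15], [-1.42, 1.44], [-3.14, 3.14]. Speed limits (rad/s): [2.79, 2.79, 3.14, 3.14, 3.14, 3.14].

## Interface

Orientations are given as a unit quaternion [x, y, z, w].
In Python, from workcell import bot gives the robot as it stands.
- The arm moves only by the shell command python3 -m jog 'ROWS'. ROWS is JSON, a list that holds one entry, the list of rows, each a list of 7 numbers: the shift along the world's x, y, z in m, then the turn, a rotation vector about the world's x, y, z in degrees, then the closure in counts, from 0 (fully open) to 255 (shut). In form: [[[tx, ty, tz, ax, ay, az, fingers], ...]]. A call has 1 to 10 rows; each row is the pose to reach, as a shift and turn from the pose commanded when the call began; what a row does not reach only later rows make up. A row lasts 1/12 s, in which the tool goes at most 41.7 mm and 7.16 degrees, less where a joint would pass 70% of its speed; a pose out of reach is approached as far as the arm can. A call with a gripper value outside its range is refused whole. The fingers move at their own pace and stop on an object; the grip force is fixed at half the most. Time passes only in rows, so rows that repeat a pose let the fingers close. It gives the time, the measured TCP pose, the force and the opening at its end, in the units of the state.
- bot.get_obs(): the state, without advancing time (a new reading comes with each control period).
- bot.camera(name): name is "scene" or "top"; returns the picture (384x512x3 uint8, blue, green, red); there is no depth.
- bot.camera_model(name): a dict with "K" (3x3 intrinsics, pixels), "k1" (the pictures are not rectified: a ray, as slopes to the right and down, at radius r is drawn at 1 + k1 r^2 times it, then the intrinsics apply), "T" (4x4, takes a point from camera to world coordinates). Camera axes: x right, y down, z forward; pixel columns grow to the right and rows downward; lengths in m; the calibration is good to about 2 mm. A picture is of the moment at which its call begins. camera_model takes no time and is no camera call.
- bot.job_done(): hands the job in, once; it reports no verdict.
The state is a dict: "clock": time; "joint_pos": joint angles; "joint_vel": joint speeds; "tau": joint torques, N m; "eef_pos": TCP position; "tool_rot": TCP orientation; "ft_force": force on the tool from outside, world axes, zero at the start; "ft_torque": the same for the moment, N m; "grip_width": finger opening in m.
Only numpy, scipy, OpenCV 4.12 (cv2) and the standard library are available. Lean on these libraries where they do the work, as an engineer would, in place of code of your own. Each camera call takes 0.05 s, during which the arm holds its last target. There are 200 camera calls.

## Working session

There is one attempt and no reset: what is moved stays moved. The work goes in short steps, Python scripts to look and compute and a shell command to move; the robot and the scene stay as the last step left them, time stands still between calls to the robot, and variables do not carry over. Pictures are saved under pics/ and viewed, about 12 in all and at most 16, crops included, and the job is handed in when it is done.

```bash
ls; mkdir -p pics; python3 - <<'E'
from workcell import bot
import cv2,numpy as np
o=bot.get_obs();print(o['clock'],o['eef_pos'],o['tool_rot'],o['grip_width'],bot.tip_extent)
for n in("scene","top"):
    im=bot.camera(n);cv2.imwrite(f'pics/{n}0.png',im)
    m=bot.camera_model(n);print(n,np.round(m['K'],1).tolist(),m['k1'],np.round(m['T'],3).tolist())
a=cv2.imread('pics/scene0.png');b=cv2.imread('pics/top0.png')
E
```

```text
pics
0.0 [0.17581662 0.46740135 0.23840337] [ 1.78915443e-01  9.83863892e-01 -1.03562924e-03 -1.83343255e-04] 0.08533891244891269 0.008
scene [[363.9, 0.0, 256.9], [0.0, 363.9, 194.0], [0.0, 0.0, 1.0]] -0.07039384447235987 [[-0.173, 0.735, -0.655, 1.117], [0.985, 0.119, -0.127, 0.065], [-0.016, -0.667, -0.745, 0.717], [0.0, 0.0, 0.0, 1.0]]
top [[422.9, 0.0, 244.5], [0.0, 422.9, 195.3], [0.0, 0.0, 1.0]] -0.14360933002395912 [[0.012, -0.998, 0.069, 0.442], [-1.0, -0.013, -0.014, -0.042], [0.015, -0.069, -0.998, 1.208], [0.0, 0.0, 0.0, 1.0]]
```

View pics/scene0.png

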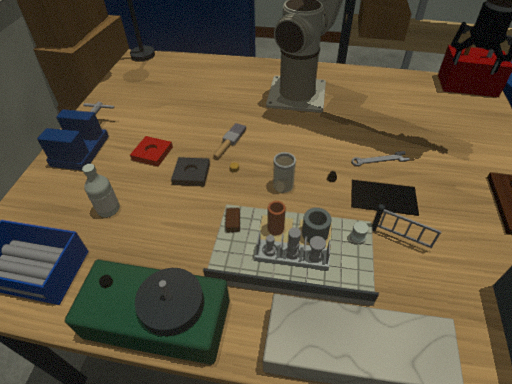

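View pics/top0.png

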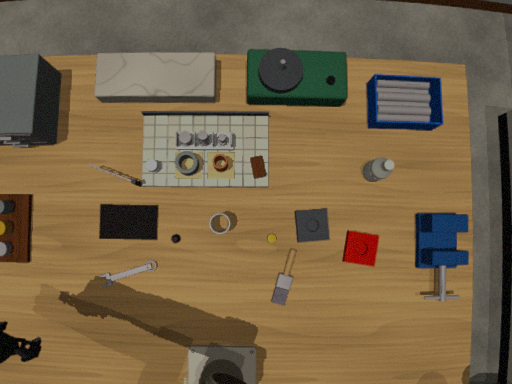

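The scene view has the ring lap (317,222), sleeve (276,215), spools (270,245), (294,240), (317,248), guard (284,172), dark nest (190,171), red decoy (152,150) and mat (385,197). In the top view the nest is at (312,225), the red decoy at (361,248), the mat at (128,222) and the guard at (220,223). Next are close crops and the measurements.

```bash
cat > h.py <<'E'
from workcell import bot
import cv2,numpy as np
def ray(n,uv):
    m=bot.camera_model(n);K=np.array(m['K']);T=np.array(m['T'])
    d=(np.array(uv,float)-K[:2,2])/[K[0,0],K[1,1]]
    u=d.copy()
    for _ in range(20): u=d/(1+m['k1']*(u@u))
    return T[:3,3],T[:3,:3]@np.r_[u,1]
def pt(n,uv,z):
    c,d=ray(n,uv);return c+d*(z-c[2])/d[2]
def px(n,P):
    m=bot.camera_model(n);K=np.array(m['K']);T=np.array(m['T'])
    p=T[:3,:3].T@(np.array(P)-T[:3,3]);s=p[:2]/p[2];s=s*(1+m['k1']*(s@s));return s*K[0,0]+K[:2,2]
def tri(a,b):
    (c1,d1),(c2,d2)=ray('scene',a),ray('top',b)
    d1=d1/np.linalg.norm(d1);d2=d2/np.linalg.norm(d2)
    s=np.linalg.lstsq(np.c_[d1,-d2],c2-c1,rcond=None)[0]
    p,q=c1+s[0]*d1,c2+s[1]*d2;return (p+q)/2,np.linalg.norm(p-q)
E
python3 - <<'E'
from h import *
a=cv2.imread('pics/scene0.png');b=cv2.imread('pics/top0.png')
c1=cv2.resize(a[195:285,205:385],None,fx=4.4,fy=4.4,interpolation=3)[:, :790]
c2=cv2.resize(b[105:195,135:275],None,fx=5,fy=5,interpolation=3)
cv2.imwrite('pics/c1.png',c1);cv2.imwrite('pics/c2.png',c2)
for n,r in (('mat',(90,195,70,60)),('nest',(290,200,45,48))):
    x,y,w,h=r;g=b[y:y+h,x:x+w]
    m=((g.max(2)<(40 if n=='mat' else 85))).astype(np.uint8)
    cs=cv2.findContours(m,0,1)[0];c=max(cs,key=cv2.contourArea)
    R=cv2.minAreaRect(c+np.array([x,y]));z=.004 if n=='mat' else .022
    print(n,R,pt('top',R[0],z),[pt('top',q,z)[:2].round(3).tolist() for q in cv2.boxPoints(R)])
E
```

```text
mat ((128.392578125, 221.68954467773438), (56.5455207824707, 32.784095764160156), 1.4688007831573486) [0.44535948 0.27325137 0.004     ] [[0.399, 0.356], [0.493, 0.357], [0.491, 0.191], [0.398, 0.192]]
nest ((311.4689636230469, 224.62759399414062), (31.55728530883789, 32.0555534362793), 85.2363510131836) [ 0.44385383 -0.24761756  0.022     ] [[0.484, -0.198], [0.492, -0.289], [0.404, -0.297], [0.396, -0.206]]
```

View pics/c1.png

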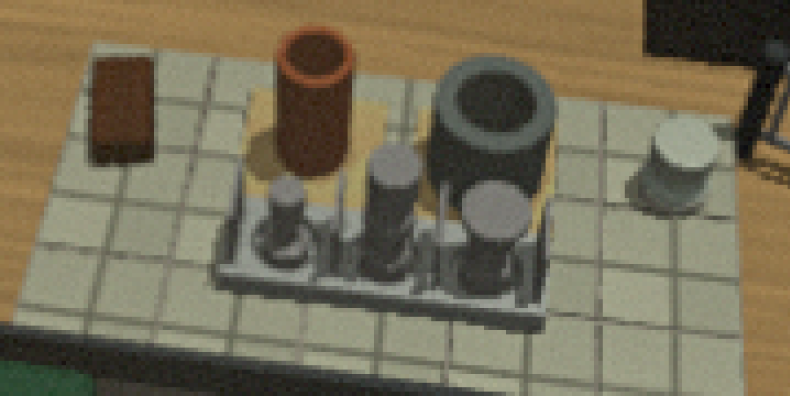

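View pics/c2.png

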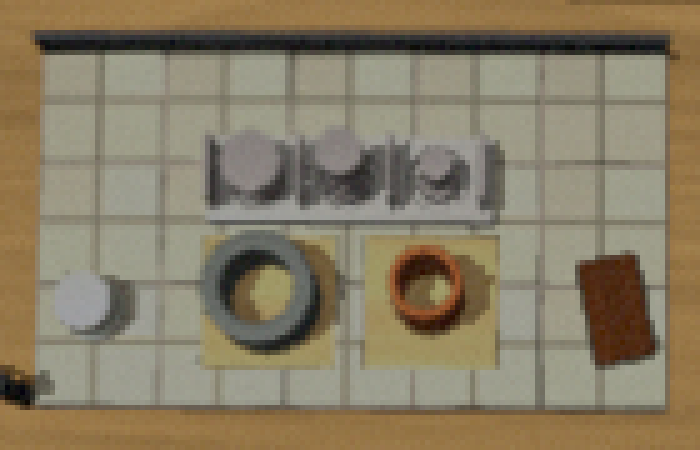

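Crop c1 shows the middle spool is the tall one, with its top at scene (294,232). The slim one at (270,239) and the flanged one at (317,242) stay, and the white cylinder on the ledge at (361,228) is a distractor. Crop c2 puts the tall top at about (202,135), ring at (187,163) and sleeve at (220,162).

```bash
python3 - <<'E'
from h import *
a=cv2.imread('pics/scene0.png');b=cv2.imread('pics/top0.png')
T=lambda u,v:np.array([135+(u-2)/5,105+(v-2)/5]);S=lambda u,v:np.array([205+(u-1.7)/4.4,195+(v-1.7)/4.4])
for n,t,s,z in (('ring',(259,291),(495,103),.083),('sleeve',(427,286),(315,58),.103),('tall',(337,152),(394,165),.112),('flang',(251,162),(495,211),.086),('slim',(440,160),(287,192),.080)):
    print(n,tri(S(*s),T(*t)),'top@z',pt('top',T(*t),z).round(4),'scene@z',pt('scene',S(*s),z).round(4))
for n,c in (('padL',[(202,237),(335,237),(335,368),(202,368)]),('padR',[(361,237),(498,237),(498,368),(361,368)]),('rackfront',[(205,222),(495,222)])):
    P=np.array([pt('top',T(*q),.023 if n[0]=='p' else .03)[:2] for q in c]);print(n,P.mean(0).round(4),P.round(3).tolist())
g1=cv2.resize(b[200:245,195:245],None,fx=8,fy=8,interpolation=3)
g2=cv2.resize(a[145:200,260:310],None,fx=7,fy=7,interpolation=3)
g=np.zeros((400,800,3),np.uint8);g[:360,:400]=g1;g[:385,420:770]=g2;cv2.imwrite('pics/g.png',g)
E
```

```text
ring (array([0.60580125, 0.10017563, 0.08008394]), np.float64(0.00013176619394019107)) top@z [0.6054 0.0999 0.083 ] scene@z [0.6082 0.0999 0.083 ]
sleeve (array([0.606813  , 0.00859885, 0.09911617]), np.float64(0.0006231654097268851)) top@z [0.6062 0.0087 0.103 ] scene@z [0.6101 0.0086 0.103 ]
tall (array([0.67553916, 0.05573419, 0.11243186]), np.float64(0.0024207567681229494)) top@z [0.6755 0.057  0.112 ] scene@z [0.6754 0.0545 0.112 ]
flang (array([0.67517482, 0.10486524, 0.08582172]), np.float64(0.0015788591300433235)) top@z [0.6751 0.1056 0.086 ] scene@z [0.6754 0.1041 0.086 ]
slim (array([0.67800793, 0.00448949, 0.08234953]), np.float64(0.0012414560309302058)) top@z [0.6786 0.004  0.08  ] scene@z [0.6763 0.0049 0.08  ]
padL [0.6077 0.1019] [[0.645, 0.141], [0.645, 0.065], [0.571, 0.063], [0.57, 0.139]]
padR [0.6088 0.0108] [[0.646, 0.05], [0.647, -0.027], [0.572, -0.028], [0.571, 0.049]]
rackfront [0.653  0.0563] [[0.652, 0.138], [0.654, -0.026]]
```

View pics/g.png

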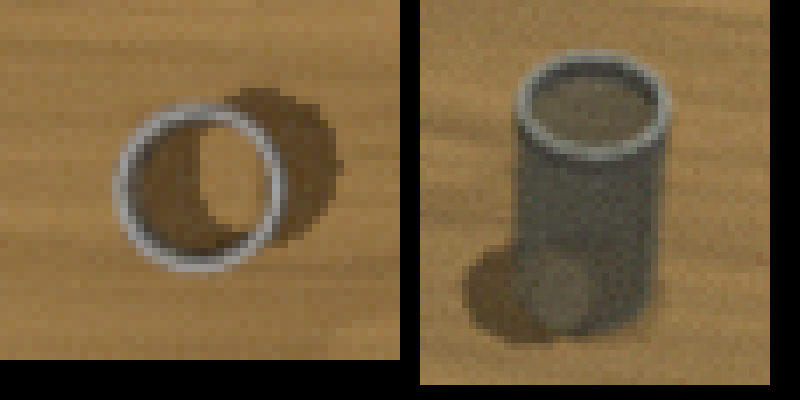

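```bash
python3 -c "
from h import *
print(tri((284.3,159.6),(219.7,222.9)),pt('top',(219.7,222.9),.095),pt('scene',(284.3,159.6),.095))"
python3 -m jog '[[[0.035,-0.03,0,0,0,5,0],[0.07,-0.06,0,0,0,10,0],[0.1,-0.085,0,0,0,15,0],[0.13,-0.11,0,0,0,20.6,0],[0.16,-0.135,0,0,0,20.6,0],[0.19,-0.16,0,0,0,20.6,0],[0.21,-0.18,0,0,0,20.6,0],[0.23,-0.2,0,0,0,20.6,0],[0.23,-0.2,0,0,0,20.6,0],[0.23,-0.2,0,0,0,20.6,0]]]'
```

```text
(array([0.44566434, 0.00678625, 0.09569615]), np.float64(0.0009175448931532006)) [0.4456089  0.00727233 0.095     ] [0.44499156 0.0062682  0.095     ]
clock: 0.93
eef_pos: [0.4066, 0.2667, 0.2388]
tool_rot: [0.002, 1.0, -0.0, -0.001]
ft_force: [-1.2, 0.1, 0.8]
grip_width: 0.085
```

```bash

python3 -m jog '[[[0.03,-0.025,0,0,0,0,0],[0.06,-0.05,0,0,0,0,0],[0.09,-0.075,0,0,0,0,0],[0.12,-0.1,0,0,0,0,0],[0.15,-0.125,0,0,0,0,0],[0.18,-0.15,0,0,0,0,0],[0.2,-0.167,-0.01,0,0,0,0],[0.2,-0.167,-0.05,0,0,0,0],[0.2,-0.167,-0.08,0,0,0,0],[0.2,-0.167,-0.08,0,0,0,0]]]'
python3 - <<'E'
from h import *
a=bot.camera('scene');b=bot.camera('top');g=np.zeros((480,800,3),np.uint8)
g[:,:400]=cv2.resize(a[150:270,250:350],None,fx=4,fy=4);g[:480,400:]=cv2.resize(b[80:200,140:240],None,fx=4,fy=4)
cv2.imwrite('pics/v1.png',g)
E
```

```text
clock: 1.77
eef_pos: [0.601, 0.101, 0.1514]
tool_rot: [-0.0, 1.0, -0.001, -0.007]
ft_force: [-1.5, 0.9, -0.7]
grip_width: 0.0854
```

View pics/v1.png

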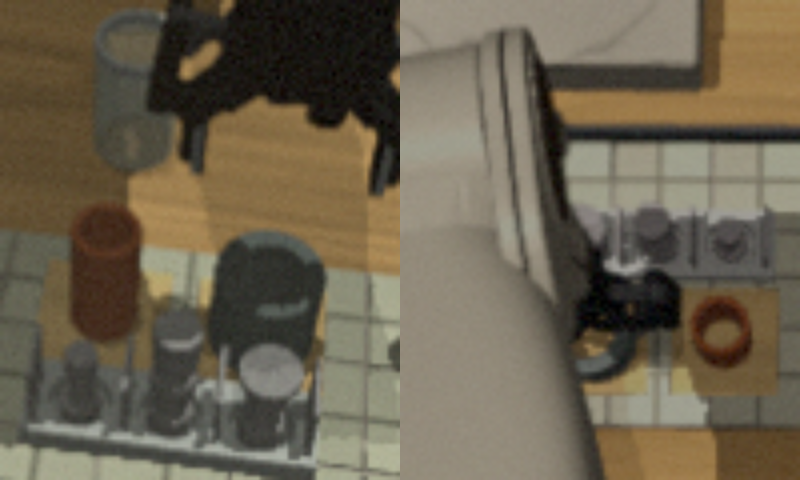

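The fingers straddle the ring in both views (jaw tips at scene about (298,190) and (345,197)). Next I settle and descend.

```bash

python3 -m jog '[[[0,0,0,0,0,0,0],[0,0,0,0,0,0,0],[0,0,0,0,0,0,0],[0,0,0,0,0,0,0]]]'
python3 -m jog '[[[0,0,-0.03,0,0,0,0],[0,0,-0.05,0,0,0,0],[0,0,-0.07,0,0,0,0],[0,0,-0.07,0,0,0,0],[0,0,-0.07,0,0,0,0],[0,0,-0.07,0,0,0,0]]]'
```

```text
clock: 2.2
eef_pos: [0.607, 0.1016, 0.1614]
tool_rot: [-0.0, 1.0, 0.0, 0.002]
ft_force: [0.2, -0.0, 0.5]
grip_width: 0.0851
clock: 2.7
eef_pos: [0.6071, 0.1012, 0.0909]
tool_rot: [0.0, 1.0, 0.0, 0.001]
ft_force: [0.7, -0.3, 1.1]
grip_width: 0.0854
```

```bash

python3 -m jog '[[[0,-0.001,-0.02,0,0,0,0],[0,-0.001,-0.037,0,0,0,0],[0,-0.001,-0.037,0,0,0,0],[0,-0.001,-0.037,0,0,0,0],[0,-0.001,-0.037,0,0,0,255],[0,-0.001,-0.037,0,0,0,255],[0,-0.001,-0.037,0,0,0,255],[0,-0.001,-0.037,0,0,0,255],[0,-0.001,-0.037,0,0,0,255],[0,-0.001,-0.037,0,0,0,255]]]'
python3 -m jog '[[[0,0,0,0,0,0,255],[0,0,0,0,0,0,255],[0,0,0,0,0,0,255],[0,0,0,0,0,0,255],[0,0,0,0,0,0,255],[0,0,0,0,0,0,255]]]'
```

```text
clock: 3.53
eef_pos: [0.6072, 0.1009, 0.0547]
tool_rot: [-0.0, 1.0, 0.001, 0.002]
ft_force: [-0.2, 1.0, 5.5]
grip_width: 0.0614
clock: 4.03
eef_pos: [0.6072, 0.101, 0.0547]
tool_rot: [-0.0, 1.0, 0.001, 0.002]
ft_force: [-0.8, 1.2, 5.6]
grip_width: 0.0613
```

```bash

python3 -m jog '[[[0,0,0.02,0,0,0,255],[0,0,0.05,0,0,0,255],[0,0,0.08,0,0,0,255],[0,0,0.11,0,0,0,255],[0,0,0.13,0,0,0,255],[0,0,0.13,0,0,0,255],[-0.018,0.024,0.13,0,0,0,255],[-0.036,0.048,0.13,0,0,0,255],[-0.054,0.072,0.13,0,0,0,255],[-0.072,0.096,0.13,0,0,0,255]]]'
python3 -m jog '[[[-0.018,0.025,0,0,0,0,255],[-0.036,0.049,0,0,0,0,255],[-0.054,0.073,0,0,0,0,255],[-0.072,0.098,0,0,0,0,255],[-0.09,0.122,0,0,0,0,255],[-0.09,0.122,0,0,0,0,255],[-0.09,0.122,0,0,0,0,255],[-0.09,0.122,0,0,0,0,255],[-0.09,0.122,0,0,0,0,255]]]'
```

```text
clock: 4.87
eef_pos: [0.5316, 0.196, 0.1796]
tool_rot: [0.001, 1.0, -0.001, -0.002]
ft_force: [0.2, -0.1, -6.3]
grip_width: 0.0612
clock: 5.62
eef_pos: [0.4439, 0.3169, 0.1811]
tool_rot: [0.001, 1.0, -0.001, -0.001]
ft_force: [-0.4, 0.3, -6.1]
grip_width: 0.0611
```

```bash

python3 -m jog '[[[0.001,0.003,-0.03,0,0,0,255],[0.001,0.003,-0.06,0,0,0,255],[0.001,0.003,-0.09,0,0,0,255],[0.001,0.003,-0.12,0,0,0,255],[0.001,0.003,-0.13,0,0,0,255],[0.001,0.003,-0.135,0,0,0,255],[0.001,0.003,-0.14,0,0,0,255],[0.001,0.003,-0.143,0,0,0,255],[0.001,0.003,-0.143,0,0,0,255],[0.001,0.003,-0.143,0,0,0,255]]]'
```

```text
clock: 6.45
eef_pos: [0.4461, 0.3216, 0.0407]
tool_rot: [0.0, 1.0, 0.001, 0.001]
ft_force: [-0.3, 0.3, -6.3]
grip_width: 0.0613
```

```bash

python3 -m jog '[[[0,0,-0.002,0,0,0,255],[0,0,-0.004,0,0,0,255],[0,0,-0.005,0,0,0,255],[0,0,-0.005,0,0,0,255],[0,0,-0.005,0,0,0,255]]]'
```

```text
clock: 6.87
eef_pos: [0.4457, 0.3215, 0.0357]
tool_rot: [0.0, 1.0, 0.001, 0.001]
ft_force: [-1.3, -2.0, 3.6]
grip_width: 0.0614
```

```bash

python3 -m jog '[[[0,0,0,0,0,0,0],[0,0,0,0,0,0,0],[0,0,0,0,0,0,0],[0,0,0,0,0,0,0],[0,0,0,0,0,0,0],[0,0,0.03,0,0,0,0],[0,0,0.06,0,0,0,0],[0,0,0.1,0,0,0,0],[0,0,0.14,0,0,0,0],[0,0,0.15,0,0,0,0]]]'
python3 -m jog '[[[0.016,-0.031,0,0,0,0,0],[0.032,-0.062,0,0,0,0,0],[0.048,-0.093,0,0,0,0,0],[0.064,-0.124,0,0,0,0,0],[0.08,-0.155,0,0,0,0,0],[0.096,-0.186,0,0,0,0,0],[0.112,-0.217,0,0,0,0,0],[0.128,-0.248,0,0,0,0,0],[0.144,-0.28,0,0,0,0,0],[0.1625,-0.3125,0,0,0,0,0]]]'
python3 -m jog '[[[0,0,0,0,0,0,0],[0,0,0,0,0,0,0],[0,0,0,0,0,0,0],[0,0,0,0,0,0,0]]]'
python3 - <<'E'
from h import *
a=bot.camera('scene');b=bot.camera('top');g=np.zeros((400,800,3),np.uint8)
g[:,:400]=cv2.resize(a[150:270,240:440],(400,240))[:400] if 0 else cv2.resize(a[140:280,230:430],(400,400)) 
g[:,400:]=cv2.resize(b[100:260,90:250],(400,400))
cv2.imwrite('pics/v2.png',g)
E
```

```text
clock: 7.7
eef_pos: [0.4479, 0.323, 0.1913]
tool_rot: [0.0, 1.0, 0.003, 0.005]
ft_force: [0.9, 0.2, 0.9]
grip_width: 0.0854
clock: 8.53
eef_pos: [0.6077, 0.0069, 0.1839]
tool_rot: [0.0, 1.0, 0.0, -0.0]
ft_force: [0.4, 0.5, 0.7]
grip_width: 0.0853
clock: 8.87
eef_pos: [0.6069, 0.0095, 0.184]
tool_rot: [-0.001, 1.0, 0.0, -0.0]
ft_force: [1.1, -0.5, -0.2]
grip_width: 0.0854
```

View pics/v2.png

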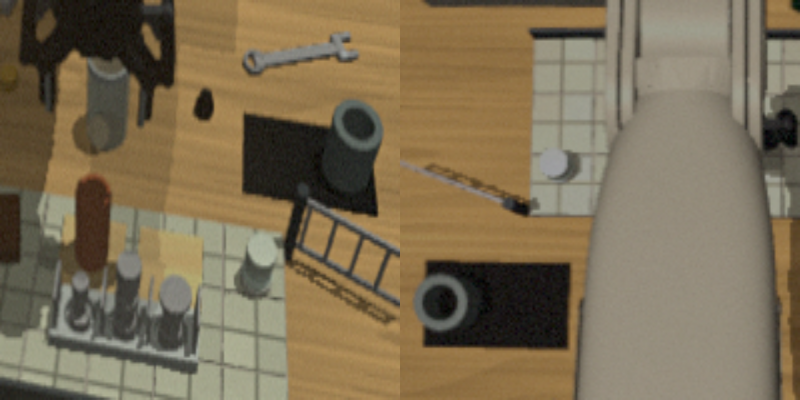

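The ring stands on the mat, with its outline inside the mat edges at top about (106,221). The gripper is now over the sleeve.

```bash

python3 -m jog '[[[0.001,-0.001,-0.03,0,0,0,0],[0.001,-0.001,-0.06,0,0,0,0],[0.001,-0.001,-0.09,0,0,0,0],[0.001,-0.001,-0.11,0,0,0,0],[0.001,-0.001,-0.118,0,0,0,0],[0.001,-0.001,-0.118,0,0,0,0],[0.001,-0.001,-0.118,0,0,0,0],[0.001,-0.001,-0.118,0,0,0,255],[0.001,-0.001,-0.118,0,0,0,255],[0.001,-0.001,-0.118,0,0,0,255]]]'
python3 -m jog '[[[0,0,0,0,0,0,255],[0,0,0,0,0,0,255],[0,0,0,0,0,0,255],[0,0,0,0,0,0,255],[0,0,0,0,0,0,255],[0,0,0,0,0,0,255],[0,0,0,0,0,0,255],[0,0,0,0,0,0,255]]]'
python3 -m jog '[[[0,0,0.02,0,0,0,255],[0,0,0.05,0,0,0,255],[0,0,0.08,0,0,0,255],[0,0,0.11,0,0,0,255],[0,0,0.13,0,0,0,255],[0,0,0.13,0,0,0,255],[-0.018,0.024,0.13,0,0,0,255],[-0.036,0.048,0.13,0,0,0,255],[-0.054,0.072,0.13,0,0,0,255],[-0.072,0.096,0.13,0,0,0,255]]]'
```

```text
clock: 9.8
eef_pos: [0.6098, 0.0076, 0.0681]
tool_rot: [0.0, 1.0, 0.0, 0.002]
ft_force: [0.4, 0.1, -0.1]
grip_width: 0.0517
clock: 10.47
eef_pos: [0.6095, 0.0078, 0.0678]
tool_rot: [0.0, 1.0, 0.0, 0.001]
ft_force: [-0.3, 1.5, 5.8]
grip_width: 0.0383
clock: 11.3
eef_pos: [0.5344, 0.1037, 0.1936]
tool_rot: [0.001, 1.0, -0.0, -0.002]
ft_force: [2.0, -0.0, -2.6]
grip_width: 0.0384
```

```bash

python3 -m jog '[[[-0.02,0.03,0,0,0,0,255],[-0.045,0.06,0,0,0,0,255],[-0.07,0.09,0,0,0,0,255],[-0.091,0.12,0,0,0,0,255],[-0.091,0.12,-0.03,0,0,0,255],[-0.091,0.12,-0.06,0,0,0,255],[-0.091,0.12,-0.09,0,0,0,255],[-0.091,0.12,-0.12,0,0,0,255],[-0.091,0.12,-0.135,0,0,0,255],[-0.091,0.12,-0.135,0,0,0,255]]]'
python3 -m jog '[[[0,0,0,0,0,0,255],[0,0,0,0,0,0,255],[0,0,-0.005,0,0,0,255],[0,0,-0.005,0,0,0,255]]]'
```

```text
clock: 12.13
eef_pos: [0.4405, 0.221, 0.0554]
tool_rot: [0.0, 1.0, -0.003, -0.006]
ft_force: [-1.3, 0.0, -2.9]
grip_width: 0.0383
clock: 12.47
eef_pos: [0.4463, 0.2238, 0.0569]
tool_rot: [0.0, 1.0, 0.0, 0.001]
ft_force: [0.1, 0.6, -3.1]
grip_width: 0.0383
```

```bash

python3 -m jog '[[[0,0,-0.003,0,0,0,255],[0,0,-0.006,0,0,0,255],[0,0,-0.008,0,0,0,255],[0,0,-0.008,0,0,0,255],[0,0,-0.008,0,0,0,255]]]'

```

```text
clock: 12.88
eef_pos: [0.4458, 0.2236, 0.0488]
tool_rot: [0.0, 1.0, 0.0, 0.0]
ft_force: [-0.9, 0.2, 1.8]
grip_width: 0.0384
```

```bash

python3 -m jog '[[[0,0,0,0,0,0,80],[0,0,0,0,0,0,80],[0,0,0,0,0,0,80],[0,0,0,0,0,0,80],[0,0,0,0,0,0,80],[0,0,0.03,0,0,0,80],[0,0,0.06,0,0,0,80],[0,0,0.1,0,0,0,80],[0,0,0.14,0,0,0,80],[0,0,0.14,0,0,0,80]]]'
python3 -m jog '[[[0.01,-0.007,0,0,0,-7,80],[0.02,-0.015,0,0,0,-14,80],[0.04,-0.03,0,0,0,-21,80],[0.06,-0.045,0,0,0,-28,80],[0.08,-0.06,0,0,0,-35,80],[0.1,-0.075,0,0,0,-42,80],[0.12,-0.09,0,0,0,-49,80],[0.14,-0.1,0,0,0,-56,80],[0.15,-0.11,0,0,0,-63,80],[0.16,-0.12,0,0,0,-70,80]]]'
python3 -m jog '[[[0.02,-0.015,0,0,0,-7,80],[0.04,-0.03,0,0,0,-14,80],[0.07,-0.048,0,0,0,-20,80],[0.07,-0.048,0,0,0,-20,80],[0.07,-0.048,0,0,0,-20,80],[0.07,-0.048,0,0,0,-20,80],[0.07,-0.048,0,0,0,-20,80]]]'
```

```text
clock: 13.72
eef_pos: [0.4499, 0.2257, 0.1966]
tool_rot: [0.0, 1.0, 0.003, 0.007]
ft_force: [2.1, 0.6, 0.0]
grip_width: 0.0587
clock: 14.55
eef_pos: [0.6065, 0.1026, 0.1876]
tool_rot: [0.576, 0.817, -0.0, -0.0]
ft_force: [0.1, 0.2, 0.4]
grip_width: 0.0584
clock: 15.13
eef_pos: [0.6748, 0.0561, 0.1883]
tool_rot: [0.707, 0.707, -0.0, -0.0]
ft_force: [-0.4, -0.1, -0.6]
grip_width: 0.0586
```

```bash

python3 -m jog '[[[0.001,0,-0.03,0,0,0,80],[0.001,0,-0.06,0,0,0,80],[0.001,0,-0.06,0,0,0,80],[0.001,0,-0.06,0,0,0,80]]]'
python3 - <<'E'
from h import *
a=bot.camera('scene');b=bot.camera('top');g=np.zeros((400,800,3),np.uint8)
g[:,:400]=cv2.resize(a[190:280,245:335],(400,400)) 
g[:,400:]=cv2.resize(b[100:260,90:250],(400,400))
cv2.imwrite('pics/v3.png',g)
E
```

```text
clock: 15.47
eef_pos: [0.6742, 0.0562, 0.1272]
tool_rot: [0.707, 0.708, -0.002, -0.002]
ft_force: [-0.8, 0.1, 0.5]
grip_width: 0.0589
```

View pics/v3.png

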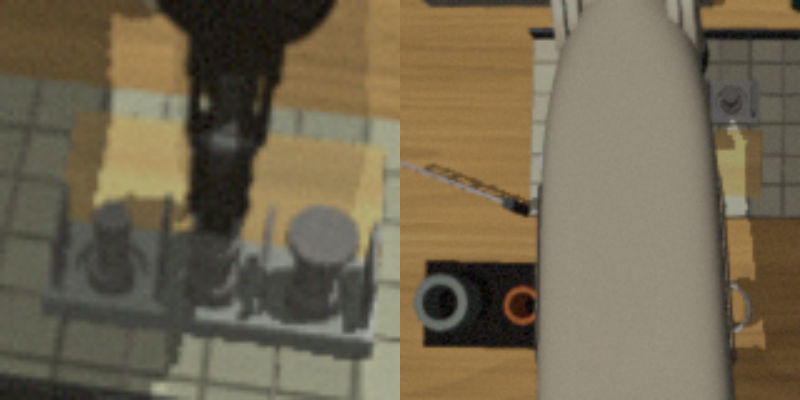

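Ring and sleeve both stand on the mat, and the jaws line up with the tall spool between its fins (scene about (294,235)).

```bash

python3 -m jog '[[[0.001,0,-0.015,0,0,0,80],[0.001,0,-0.03,0,0,0,80],[0.001,0,-0.037,0,0,0,80],[0.001,0,-0.037,0,0,0,80],[0.001,0,-0.037,0,0,0,80],[0.001,0,-0.037,0,0,0,255],[0.001,0,-0.037,0,0,0,255],[0.001,0,-0.037,0,0,0,255],[0.001,0,-0.037,0,0,0,255],[0.001,0,-0.037,0,0,0,255]]]'
python3 -m jog '[[[0,0,0,0,0,0,255],[0,0,0,0,0,0,255],[0,0,0,0,0,0,255],[0,0,0,0,0,0,255],[0,0,0,0,0,0,255],[0,0,0,0,0,0,255]]]'
```

```text
clock: 16.4
eef_pos: [0.678, 0.0556, 0.0928]
tool_rot: [0.707, 0.707, 0.001, 0.001]
ft_force: [-1.7, -0.1, 5.8]
grip_width: 0.0241
clock: 16.9
eef_pos: [0.678, 0.0555, 0.0928]
tool_rot: [0.707, 0.707, 0.001, 0.001]
ft_force: [-1.4, 0.1, 6.1]
grip_width: 0.0242
```

```bash

python3 -m jog '[[[0,0,0.01,0,0,0,255],[0,0,0.03,0,0,0,255],[0,0,0.06,0,0,0,255],[0,0,0.09,0,0,0,255],[0,0,0.11,0,0,0,255],[0,0,0.11,0,0,0,255],[-0.02,-0.025,0.11,0,0,0,255],[-0.04,-0.05,0.11,0,0,0,255],[-0.06,-0.078,0.11,0,0,0,255],[-0.08,-0.104,0.11,0,0,0,255]]]'
python3 -m jog '[[[-0.02,-0.025,0,0,0,0,255],[-0.04,-0.05,0,0,0,0,255],[-0.06,-0.078,0,0,0,0,255],[-0.08,-0.104,0,0,0,0,255],[-0.1,-0.13,0,0,0,0,255],[-0.12,-0.156,0,0,0,0,255],[-0.14,-0.182,0,0,0,0,255],[-0.154,-0.199,0,0,0,0,255],[-0.154,-0.199,0,0,0,0,255],[-0.154,-0.199,0,0,0,0,255]]]'
python3 -m jog '[[[0,0,-0.03,0,0,0,255],[0,0,-0.06,0,0,0,255],[0,0,-0.08,0,0,0,255],[0,0,-0.08,0,0,0,255],[0,0,-0.08,0,0,0,255],[0,0,-0.08,0,0,0,255]]]'
python3 - <<'E'
from h import *
o=bot.get_obs();e=o['eef_pos'];P=np.array([e[0],e[1],e[2]-.0688]);print(P)
a=bot.camera('scene');b=bot.camera('top')
print('bottom at',px('scene',P),'hole pred',px('scene',[.444,-.2476,.022]))
g=np.zeros((400,800,3),np.uint8)
g[:,:400]=cv2.resize(a[120:200,155:235],(400,400)) 
b0=cv2.imread('pics/top0.png');g[:,400:]=cv2.resize(b0[200:250,287:337],(400,400))
cv2.imwrite('pics/v4.png',g)
E
```

```text
clock: 17.73
eef_pos: [0.5957, -0.0493, 0.1994]
tool_rot: [0.707, 0.707, -0.001, -0.001]
ft_force: [0.6, -0.4, -2.7]
grip_width: 0.024
clock: 18.57
eef_pos: [0.4423, -0.248, 0.2003]
tool_rot: [0.708, 0.706, -0.0, -0.001]
ft_force: [1.1, 1.3, -1.5]
grip_width: 0.0239
clock: 19.07
eef_pos: [0.4447, -0.2472, 0.1222]
tool_rot: [0.707, 0.707, 0.0, 0.001]
ft_force: [1.5, -0.2, -1.5]
grip_width: 0.0245
[ 0.44473216 -0.24724283  0.05338167]
bottom at [189.73396501 160.93898257] hole pred [191.41303157 169.11972154]
```

View pics/v4.png

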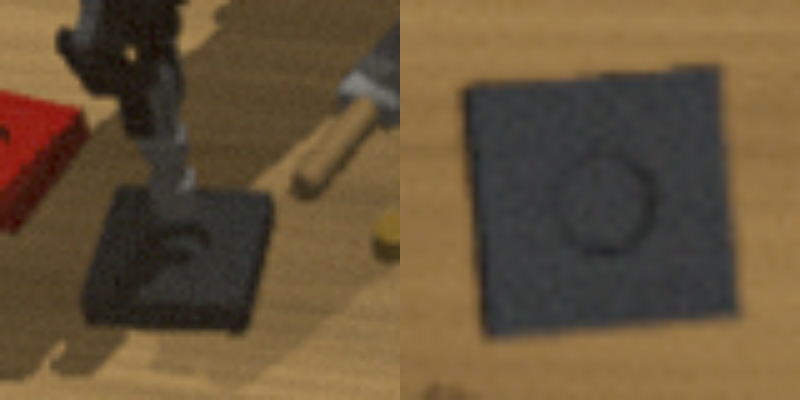

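The hole lies at scene (191,169) and top (312,225), which matches the prediction. The spool's bottom is over it at (190,161).

```bash

python3 -m jog '[[[-0.001,-0.001,-0.01,0,0,0,255],[-0.001,-0.001,-0.02,0,0,0,255],[-0.001,-0.001,-0.028,0,0,0,255],[-0.001,-0.001,-0.032,0,0,0,255],[-0.001,-0.001,-0.036,0,0,0,255],[-0.001,-0.001,-0.038,0,0,0,255],[-0.001,-0.001,-0.04,0,0,0,255],[-0.001,-0.001,-0.04,0,0,0,255],[-0.001,-0.001,-0.04,0,0,0,255]]]'
```

```text
clock: 19.92
eef_pos: [0.4427, -0.2486, 0.0814]
tool_rot: [0.707, 0.707, 0.0, 0.0]
ft_force: [0.1, 0.1, -1.1]
grip_width: 0.0242
```

```bash

python3 -m jog '[[[0,0,-0.001,0,0,0,255],[0,0,-0.002,0,0,0,255],[0,0,-0.003,0,0,0,255],[0,0,-0.003,0,0,0,255],[0,0,-0.003,0,0,0,255]]]'
```

```text
clock: 20.33
eef_pos: [0.4428, -0.2487, 0.0788]
tool_rot: [0.707, 0.707, 0.0, 0.0]
ft_force: [-1.1, -0.0, 1.9]
grip_width: 0.0243
```

```bash

python3 -m jog '[[[0,0,0,0,0,0,60],[0,0,0,0,0,0,60],[0,0,0,0,0,0,60],[0,0,0,0,0,0,60],[0,0,0,0,0,0,60],[0,0,0.02,0,0,0,60],[0,0,0.05,0,0,0,30],[0,0,0.08,0,0,0,0],[0,0,0.11,0,0,0,0],[0,0,0.11,0,0,0,0]]]'
python3 -m jog '[[[0,0.03,0,0,0,0,0],[0,0.06,0,0,0,0,0],[0,0.09,0,0,0,0,0],[0.003,0.12,0,0,0,0,0],[0.003,0.15,0,0,0,0,0],[0.003,0.18,0,0,0,0,0],[0.003,0.21,0,0,0,0,0],[0.003,0.24,0,0,0,0,0],[0.003,0.2555,0,0,0,0,0],[0.003,0.2555,0,0,0,0,0]]]'
python3 -m jog '[[[0,0,0,0,0,0,0],[0,0,-0.03,0,0,0,0],[0,0,-0.05,0,0,0,0],[0,0,-0.05,0,0,0,0],[0,0,-0.05,0,0,0,0],[0,0,-0.05,0,0,0,0]]]'
python3 - <<'E'
from h import *
a=bot.camera('scene');b=bot.camera('top')
g=np.zeros((400,800,3),np.uint8)
g[:,:400]=cv2.resize(a[110:210,155:255],(400,400)) 
g[:,400:]=cv2.resize(a[110:210,235:335],(400,400)) 
cv2.imwrite('pics/v5.png',g)
E
```

```text
clock: 21.17
eef_pos: [0.4458, -0.2503, 0.1946]
tool_rot: [0.707, 0.707, 0.002, 0.005]
ft_force: [0.4, -0.6, 0.2]
grip_width: 0.0853
clock: 22.0
eef_pos: [0.4453, 0.0097, 0.188]
tool_rot: [0.706, 0.709, 0.0, -0.0]
ft_force: [-0.5, -0.6, 0.3]
grip_width: 0.0856
clock: 22.5
eef_pos: [0.4462, 0.0062, 0.1391]
tool_rot: [0.708, 0.707, 0.0, 0.0]
ft_force: [-0.1, -0.3, 0.2]
grip_width: 0.0855
```

View pics/v5.png

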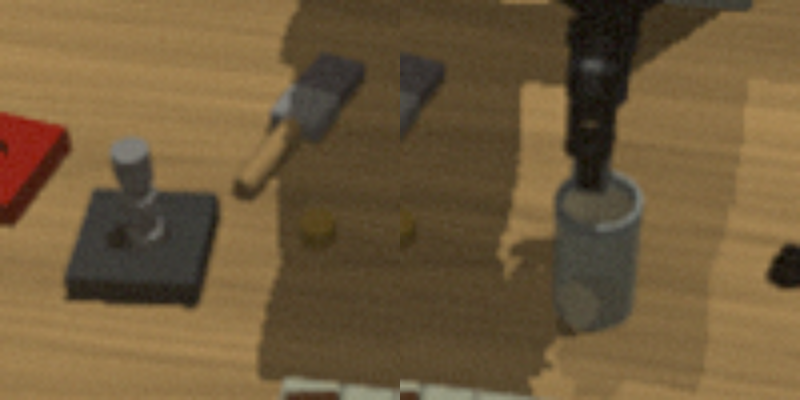

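```bash
python3 -c "
from h import *
print(pt('scene',(155+131/4,110+147/4),.098), px('scene',[.493,.006,.144]),(235+192/4,110+180/4))"
python3 -m jog '[[[0,0.001,-0.02,0,0,0,0],[0,0.001,-0.04,0,0,0,0],[0,0.001,-0.06,0,0,0,0],[0,0.001,-0.07,0,0,0,0],[0,0.001,-0.07,0,0,0,0],[0,0.001,-0.07,0,0,0,0],[0,0.001,-0.07,0,0,0,255],[0,0.001,-0.07,0,0,0,255],[0,0.001,-0.07,0,0,0,255],[0,0.001,-0.07,0,0,0,255]]]'
python3 -m jog '[[[0,0,0,0,0,0,255],[0,0,0,0,0,0,255],[0,0,0,0,0,0,255],[0,0,0,0,0,0,255],[0,0,0,0,0,0,255],[0,0,0,0,0,0,255]]]'
```

```text
[ 0.43847729 -0.2475577   0.098     ] [282.4788481  157.94938576] (283.0, 155.0)
clock: 23.43
eef_pos: [0.4465, 0.008, 0.0699]
tool_rot: [0.707, 0.707, 0.001, 0.001]
ft_force: [-2.3, 0.3, 6.0]
grip_width: 0.0542
clock: 23.93
eef_pos: [0.4465, 0.008, 0.0699]
tool_rot: [0.707, 0.707, 0.001, 0.001]
ft_force: [-2.0, 0.2, 6.5]
grip_width: 0.0542
```

```bash

python3 -m jog '[[[0,0,0.02,0,0,0,255],[0,0,0.05,0,0,0,255],[0,0,0.08,0,0,0,255],[0,0,0.11,0,0,0,255],[0,0,0.14,0,0,0,255],[0,0,0.14,0,0,0,255],[0,-0.03,0.14,0,0,0,255],[0,-0.06,0.14,0,0,0,255],[0,-0.09,0.14,0,0,0,255],[0,-0.12,0.14,0,0,0,255]]]'
python3 -m jog '[[[0,-0.03,0,0,0,0,255],[0,-0.06,0,0,0,0,255],[-0.004,-0.09,0,0,0,0,255],[-0.004,-0.12,0,0,0,0,255],[-0.004,-0.136,0,0,0,0,255],[-0.004,-0.136,0,0,0,0,255],[-0.004,-0.136,0,0,0,0,255],[-0.004,-0.136,0,0,0,0,255],[-0.004,-0.136,0,0,0,0,255]]]'
python3 - <<'E'
from h import *
o=bot.get_obs();e=o['eef_pos'];print(e,px('scene',[e[0],e[1],e[2]-.0699]),px('scene',[.442,-.2485,.098]))
a=bot.camera('scene')
cv2.imwrite('pics/v6.png',cv2.resize(a[80:200,140:260],(480,480)))
E
```

```text
clock: 24.77
eef_pos: [0.4453, -0.113, 0.2083]
tool_rot: [0.707, 0.707, 0.0, 0.0]
ft_force: [0.7, -0.8, -1.6]
grip_width: 0.0539
clock: 25.52
eef_pos: [0.4414, -0.2469, 0.2082]
tool_rot: [0.707, 0.707, 0.0, -0.0]
ft_force: [-0.1, 0.1, -1.1]
grip_width: 0.0543
[ 0.4414236  -0.24690555  0.20819907] [185.18905038 135.35940279] [186.99892076 147.59430503]
```

View pics/v6.png

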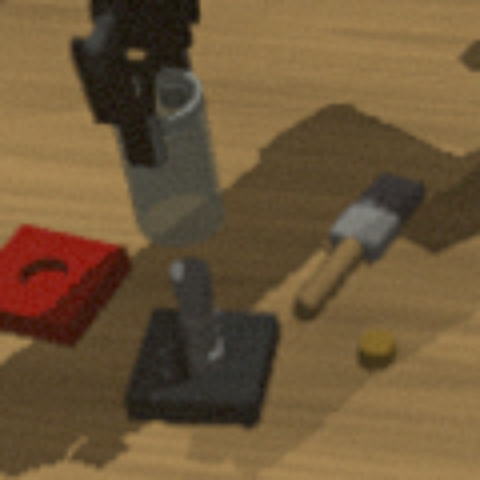

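The guard's bottom is at scene (185,135), centred over the spool top at (188,147). I'll lower it.

```bash

python3 -m jog '[[[0,-0.001,-0.02,0,0,0,255],[0,-0.001,-0.04,0,0,0,255],[0,-0.001,-0.06,0,0,0,255],[0,-0.001,-0.08,0,0,0,255],[0,-0.001,-0.095,0,0,0,255],[0,-0.001,-0.105,0,0,0,255],[0,-0.001,-0.11,0,0,0,255],[0,-0.001,-0.113,0,0,0,255],[0,-0.001,-0.113,0,0,0,255],[0,-0.001,-0.113,0,0,0,255]]]'
python3 -m jog '[[[0,0,-0.001,0,0,0,255],[0,0,-0.002,0,0,0,255],[0,0,-0.003,0,0,0,255],[0,0,-0.003,0,0,0,255],[0,0,-0.003,0,0,0,255]]]'
```

```text
clock: 26.4
eef_pos: [0.4422, -0.2492, 0.0961]
tool_rot: [0.707, 0.707, 0.0, 0.001]
ft_force: [-0.1, -0.6, -2.0]
grip_width: 0.0542
clock: 26.82
eef_pos: [0.4415, -0.2491, 0.0924]
tool_rot: [0.707, 0.707, 0.0, 0.0]
ft_force: [-0.4, -0.6, -1.3]
grip_width: 0.0538
```

```bash

python3 -m jog '[[[0,0,-0.0005,0,0,0,255],[0,0,-0.001,0,0,0,255],[0,0,-0.001,0,0,0,255],[0,0,-0.001,0,0,0,255]]]'
```

```text
clock: 27.15
eef_pos: [0.4416, -0.2492, 0.092]
tool_rot: [0.707, 0.707, -0.0, 0.0]
ft_force: [-2.4, 0.7, 6.0]
grip_width: 0.0539
```

```bash

python3 -m jog '[[[0,0,0,0,0,0,0],[0,0,0,0,0,0,0],[0,0,0,0,0,0,0],[0,0,0,0,0,0,0],[0,0,0,0,0,0,0],[0,0,0.02,0,0,0,0],[0,0,0.05,0,0,0,0],[0,0,0.08,0,0,0,0],[0,0,0.11,0,0,0,0],[0,0,0.11,0,0,0,0]]]'
python3 -m jog '[[[0,0.03,0,0,0,7,0],[0,0.06,0,0,0,14,0],[0,0.09,0,0,0,21,0],[0,0.12,0,0,0,28,0],[0,0.15,0,0,0,35,0],[0,0.18,0,0,0,42,0],[0,0.21,0,0,0,49,0],[0,0.24,0,0,0,56,0],[0,0.27,0,0,0,63,80],[0,0.3,0,0,0,70,80]]]'
python3 -m jog '[[[0,0.03,0,0,0,7,80],[0,0.06,0,0,0,14,80],[0,0.09,0,0,0,20,80],[0.003,0.12,0,0,0,20,80],[0.004,0.15,0,0,0,20,80],[0.004,0.173,0,0,0,20,80],[0.004,0.173,0,0,0,20,80],[0.004,0.173,0,0,0,20,80],[0.004,0.173,0,0,0,20,80],[0.004,0.173,0,0,0,20,80]]]'
python3 - <<'E'
from h import *
a=bot.camera('scene');b=bot.camera('top')
g=np.zeros((400,800,3),np.uint8)
g[:,:400]=cv2.resize(a[100:220,140:260],(400,400)) 
g[:,400:]=cv2.resize(b[120:260,200:340],(400,400)) 
cv2.imwrite('pics/v7.png',g)
E
```

```text
clock: 27.98
eef_pos: [0.4447, -0.2508, 0.2076]
tool_rot: [0.707, 0.707, 0.002, 0.005]
ft_force: [0.9, 0.4, -1.0]
grip_width: 0.0851
clock: 28.82
eef_pos: [0.4412, 0.0524, 0.201]
tool_rot: [0.171, 0.985, 0.0, -0.0]
ft_force: [0.6, -0.2, 0.3]
grip_width: 0.0638
clock: 29.65
eef_pos: [0.4454, 0.223, 0.2011]
tool_rot: [0.001, 1.0, -0.0, -0.0]
ft_force: [-0.2, 0.0, -0.0]
grip_width: 0.0584
```

View pics/v7.png

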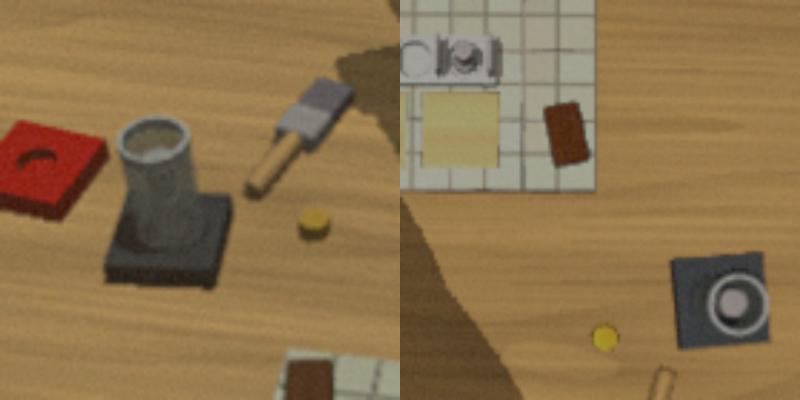

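The guard rests on the nest around the spool (scene (186,150), top about (318,226)), and the spool stands inside. The right pad is bare at top about (220.5,165), so I'll measure the pads by mask.

```bash

python3 - <<'E'
from h import *
for n in('top','scene'):
    im=bot.camera(n)
    h=cv2.cvtColor(im,cv2.COLOR_BGR2HSV)
    box=(200,145,50,40) if n=='top' else (255,205,50,60)
    for k,P in (('R',[.608,.010,.023]),('L',[.607,.101,.023])):
        u,v=px(n,P).astype(int);x,y=u-22,v-20
        g=h[y:y+40,x:x+44].astype(int)
        m=((g[...,1]>75)&(g[...,2]>90)).astype(np.uint8)
        m=cv2.morphologyEx(m,cv2.MORPH_OPEN,np.ones((3,3)))
        c=max(cv2.findContours(m,0,1)[0],key=cv2.contourArea);R=cv2.minAreaRect(c)
        q=np.array(R[0])+[x,y];print(n,k,(u,v),q.round(1),np.round(R[1],1),pt(n,q,.023).round(4))
E
python3 -m jog '[[[0,0,-0.03,0,0,0,80],[0,0,-0.06,0,0,0,80],[0,0,-0.09,0,0,0,80],[0,0,-0.12,0,0,0,80],[0,0,-0.14,0,0,0,80],[0,0,-0.152,0,0,0,80],[0,0,-0.152,0,0,0,80],[0,0,-0.152,0,0,0,80],[0,0,-0.152,0,0,0,80],[0,0,-0.152,0,0,0,80]]]'
```

```text
top R (np.int64(220), np.int64(165)) [221. 165.] [26. 26.] [0.609  0.0094 0.023 ]
top L (np.int64(188), np.int64(165)) [188.5 165. ] [26. 25.] [0.6079 0.1013 0.023 ]
scene R (np.int64(276), np.int64(228)) [275.6 228. ] [31.6 23.9] [0.6058 0.0087 0.023 ]
scene L (np.int64(314), np.int64(233)) [314.3 232.8] [32.4 24. ] [0.6048 0.0997 0.023 ]
clock: 30.68
eef_pos: [0.4467, 0.2244, 0.0507]
tool_rot: [0.0, 1.0, 0.001, 0.001]
ft_force: [0.7, 0.2, -0.0]
grip_width: 0.0583
```

```bash

python3 -m jog '[[[-0.001,-0.001,-0.002,0,0,0,80],[-0.001,-0.001,-0.002,0,0,0,80],[-0.001,-0.001,-0.002,0,0,0,255],[-0.001,-0.001,-0.002,0,0,0,255],[-0.001,-0.001,-0.002,0,0,0,255],[-0.001,-0.001,-0.002,0,0,0,255],[-0.001,-0.001,-0.002,0,0,0,255],[-0.001,-0.001,-0.002,0,0,0,255],[-0.001,-0.001,-0.002,0,0,0,255],[-0.001,-0.001,-0.002,0,0,0,255]]]'
python3 -m jog '[[[0,0,0.02,0,0,0,255],[0,0,0.05,0,0,0,255],[0,0,0.08,0,0,0,255],[0,0,0.11,0,0,0,255],[0,0,0.14,0,0,0,255],[0,0,0.14,0,0,0,255],[0.024,-0.03,0.14,0,0,0,255],[0.044,-0.06,0.14,0,0,0,255],[0.064,-0.08,0.14,0,0,0,255],[0.084,-0.11,0.14,0,0,0,255]]]'
python3 -m jog '[[[0.024,-0.03,0,0,0,0,255],[0.044,-0.06,0,0,0,0,255],[0.064,-0.08,0,0,0,0,255],[0.08,-0.105,0,0,0,0,255],[0.08,-0.105,0,0,0,0,255],[0.08,-0.105,0,0,0,0,255],[0.08,-0.105,0,0,0,0,255],[0.08,-0.105,0,0,0,0,255]]]'
```

```text
clock: 31.52
eef_pos: [0.4448, 0.2233, 0.0479]
tool_rot: [0.0, 1.0, 0.0, 0.0]
ft_force: [-0.8, 0.6, 5.7]
grip_width: 0.0385
clock: 32.35
eef_pos: [0.5284, 0.1127, 0.1855]
tool_rot: [-0.001, 1.0, 0.0, -0.001]
ft_force: [-0.0, 1.1, -2.9]
grip_width: 0.0382
clock: 33.02
eef_pos: [0.6074, 0.0088, 0.1862]
tool_rot: [-0.0, 1.0, 0.0, -0.001]
ft_force: [0.7, -0.6, -3.1]
grip_width: 0.0383
```

```bash

python3 -m jog '[[[0.001,0,-0.03,0,0,0,255],[0.001,0,-0.06,0,0,0,255],[0.001,0,-0.085,0,0,0,255],[0.001,0,-0.1,0,0,0,255],[0.001,0,-0.11,0,0,0,255],[0.001,0,-0.114,0,0,0,255],[0.001,0,-0.114,0,0,0,255],[0.001,0,-0.114,0,0,0,255],[0.001,0,-0.114,0,0,0,255]]]'
python3 -m jog '[[[0,0,-0.001,0,0,0,255],[0,0,-0.002,0,0,0,255],[0,0,-0.003,0,0,0,255],[0,0,-0.003,0,0,0,255],[0,0,-0.003,0,0,0,255]]]'
```

```text
clock: 33.77
eef_pos: [0.6108, 0.0082, 0.075]
tool_rot: [-0.0, 1.0, 0.0, 0.002]
ft_force: [-0.0, -0.0, -3.6]
grip_width: 0.0388
clock: 34.18
eef_pos: [0.6095, 0.0079, 0.0703]
tool_rot: [0.0, 1.0, -0.0, -0.0]
ft_force: [0.1, -0.0, -1.9]
grip_width: 0.0382
```

```bash

python3 -m jog '[[[-0.001,0.001,-0.001,0,0,0,255],[-0.001,0.001,-0.002,0,0,0,255],[-0.001,0.001,-0.003,0,0,0,255],[-0.001,0.001,-0.003,0,0,0,255],[-0.001,0.001,-0.003,0,0,0,255]]]'
```

```text
clock: 34.6
eef_pos: [0.6085, 0.009, 0.0672]
tool_rot: [0.0, 1.0, -0.0, -0.0]
ft_force: [0.3, 0.4, -2.8]
grip_width: 0.0386
```

```bash

python3 -m jog '[[[0,0,-0.0005,0,0,0,255],[0,0,-0.001,0,0,0,255],[0,0,-0.001,0,0,0,255],[0,0,-0.001,0,0,0,255]]]'
```

```text
clock: 34.93
eef_pos: [0.6087, 0.009, 0.067]
tool_rot: [0.0, 1.0, -0.0, 0.0]
ft_force: [-1.5, 0.1, 3.8]
grip_width: 0.0382
```

```bash

python3 -m jog '[[[0,0,0,0,0,0,60],[0,0,0,0,0,0,60],[0,0,0,0,0,0,60],[0,0,0,0,0,0,60],[0,0,0,0,0,0,60],[0,0,0.02,0,0,0,60],[0,0,0.05,0,0,0,60],[0,0,0.09,0,0,0,0],[0,0,0.12,0,0,0,0],[0,0,0.12,0,0,0,0]]]'
python3 -m jog '[[[-0.016,0.031,0,0,0,0,0],[-0.032,0.062,0,0,0,0,0],[-0.048,0.093,0,0,0,0,0],[-0.064,0.124,0,0,0,0,0],[-0.08,0.155,0,0,0,0,0],[-0.096,0.186,0,0,0,0,0],[-0.112,0.217,0,0,0,0,0],[-0.128,0.248,0,0,0,0,0],[-0.144,0.28,0,0,0,0,0],[-0.163,0.3125,0,0,0,0,0]]]'
python3 -m jog '[[[0,0,0,0,0,0,0],[0,0,0,0,0,0,0],[0,0,0,0,0,0,0],[0,0,-0.03,0,0,0,0],[0,0,-0.06,0,0,0,0],[0,0,-0.085,0,0,0,0],[0,0,-0.085,0,0,0,0],[0,0,-0.085,0,0,0,0],[0,0,-0.085,0,0,0,0]]]'
python3 -c "
from h import *
cv2.imwrite('pics/v8.png',cv2.resize(bot.camera('scene')[130:270,240:440],(800,560)))"
```

```text
clock: 35.77
eef_pos: [0.6127, 0.009, 0.1944]
tool_rot: [0.0, 1.0, 0.0, 0.007]
ft_force: [0.8, 0.4, 1.4]
grip_width: 0.0858
clock: 36.6
eef_pos: [0.445, 0.3228, 0.1862]
tool_rot: [0.0, 1.0, 0.0, 0.0]
ft_force: [0.5, 0.5, -0.9]
grip_width: 0.0854
clock: 37.35
eef_pos: [0.447, 0.3211, 0.1026]
tool_rot: [0.001, 1.0, 0.0, 0.001]
ft_force: [1.3, -0.5, -0.2]
grip_width: 0.0851
```

View pics/v8.png

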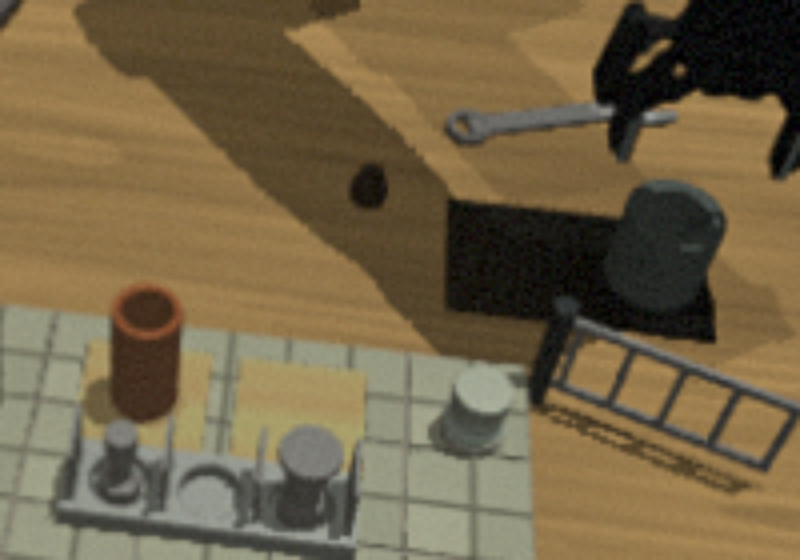

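The sleeve stands mid-pad (scene about (276,220)), the slim and flanged spools still stand in the rack, and the jaws straddle the ring.

```bash

python3 -m jog '[[[-0.001,0,-0.03,0,0,0,0],[-0.001,0,-0.05,0,0,0,0],[-0.001,0,-0.066,0,0,0,0],[-0.001,0,-0.066,0,0,0,0],[-0.001,0,-0.066,0,0,0,0],[-0.001,0,-0.066,0,0,0,0],[-0.001,0,-0.066,0,0,0,255],[-0.001,0,-0.066,0,0,0,255],[-0.001,0,-0.066,0,0,0,255],[-0.001,0,-0.066,0,0,0,255]]]'
python3 -m jog '[[[0,0,0,0,0,0,255],[0,0,0,0,0,0,255],[0,0,0,0,0,0,255],[0,0,0,0,0,0,255],[0,0,0,0,0,0,255]]]'
python3 -m jog '[[[0,0,0.02,0,0,0,255],[0,0,0.05,0,0,0,255],[0,0,0.08,0,0,0,255],[0,0,0.11,0,0,0,255],[0,0,0.15,0,0,0,255],[0,0,0.15,0,0,0,255],[0.024,-0.03,0.15,0,0,0,255],[0.044,-0.06,0.15,0,0,0,255],[0.064,-0.08,0.15,0,0,0,255],[0.084,-0.11,0.15,0,0,0,255]]]'
python3 -m jog '[[[0.02,-0.03,0,0,0,0,255],[0.04,-0.06,0,0,0,0,255],[0.06,-0.085,0,0,0,0,255],[0.077,-0.11,0,0,0,0,255],[0.077,-0.11,0,0,0,0,255],[0.077,-0.11,0,0,0,0,255],[0.077,-0.11,0,0,0,0,255],[0.077,-0.11,0,0,0,0,255]]]'
```

```text
clock: 38.23
eef_pos: [0.4458, 0.3217, 0.0376]
tool_rot: [0.0, 1.0, 0.0, 0.002]
ft_force: [-1.2, -2.7, 7.8]
grip_width: 0.0616
clock: 38.65
eef_pos: [0.4457, 0.3216, 0.0376]
tool_rot: [0.0, 1.0, 0.0, 0.002]
ft_force: [-0.6, -3.3, 8.0]
grip_width: 0.0612
clock: 39.48
eef_pos: [0.5283, 0.2114, 0.1839]
tool_rot: [-0.001, 1.0, 0.0, -0.001]
ft_force: [0.9, 0.3, -6.4]
grip_width: 0.0615
clock: 40.15
eef_pos: [0.6044, 0.1021, 0.1842]
tool_rot: [-0.0, 1.0, -0.0, -0.001]
ft_force: [-0.2, 0.1, -5.9]
grip_width: 0.061
```

```bash

python3 -m jog '[[[0.002,-0.001,-0.03,0,0,0,255],[0.002,-0.001,-0.06,0,0,0,255],[0.002,-0.001,-0.085,0,0,0,255],[0.002,-0.001,-0.105,0,0,0,255],[0.002,-0.001,-0.115,0,0,0,255],[0.002,-0.001,-0.121,0,0,0,255],[0.002,-0.001,-0.121,0,0,0,255],[0.002,-0.001,-0.121,0,0,0,255],[0.002,-0.001,-0.121,0,0,0,255]]]'
python3 -m jog '[[[0,0,-0.001,0,0,0,255],[0,0,-0.002,0,0,0,255],[0,0,-0.003,0,0,0,255],[0,0,-0.003,0,0,0,255],[0,0,-0.003,0,0,0,255]]]'
```

```text
clock: 40.9
eef_pos: [0.609, 0.101, 0.0662]
tool_rot: [-0.0, 1.0, 0.0, 0.002]
ft_force: [-1.2, 0.5, -6.0]
grip_width: 0.0609
clock: 41.32
eef_pos: [0.6075, 0.1004, 0.0613]
tool_rot: [0.0, 1.0, -0.0, -0.0]
ft_force: [0.3, -0.9, -6.7]
grip_width: 0.0613
```

```bash

python3 -m jog '[[[0,0,-0.001,0,0,0,255],[0,0,-0.003,0,0,0,255],[0,0,-0.004,0,0,0,255],[0,0,-0.005,0,0,0,255],[0,0,-0.005,0,0,0,255],[0,0,-0.005,0,0,0,255]]]'
```

```text
clock: 41.82
eef_pos: [0.6074, 0.1004, 0.0568]
tool_rot: [0.0, 1.0, -0.0, -0.0]
ft_force: [-2.0, -0.5, -0.1]
grip_width: 0.0612
```

Contact is made, since the ring's 6 N weight is now off the wrist. I'll release, retreat clear and look.

```bash

python3 -m jog '[[[0,0,-0.0005,0,0,0,0],[0,0,-0.0005,0,0,0,0],[0,0,-0.0005,0,0,0,0],[0,0,-0.0005,0,0,0,0],[0,0,-0.0005,0,0,0,0],[0,0,0.02,0,0,0,0],[0,0,0.05,0,0,0,0],[0,0,0.09,0,0,0,0],[0,0,0.13,0,0,0,0],[0,0,0.15,0,0,0,0]]]'
python3 -m jog '[[[-0.02,0.03,0,0,0,0,0],[-0.04,0.06,0,0,0,0,0],[-0.06,0.09,0,0,0,0,0],[-0.08,0.12,0,0,0,0,0],[-0.1,0.15,0,0,0,0,0],[-0.12,0.18,0,0,0,0,0],[-0.14,0.21,0,0,0,0,0],[-0.16,0.24,0,0,0,0,0],[-0.18,0.27,0,0,0,0,0],[-0.2,0.3,0,0,0,0,0]]]'
python3 -m jog '[[[-0.03,0.02,0,0,0,0,0],[-0.06,0.04,0,0,0,0,0],[-0.1,0.06,0,0,0,0,0],[-0.1,0.06,0,0,0,0,0],[-0.1,0.06,0,0,0,0,0],[-0.1,0.06,0,0,0,0,0],[-0.1,0.06,0,0,0,0,0],[-0.1,0.06,0,0,0,0,0]]]'
python3 - <<'E'
from h import *
a=bot.camera('scene');b=bot.camera('top')
g=np.zeros((480,800,3),np.uint8)
g[:,:400]=cv2.resize(a[190:280,235:335],(400,360)).copy() if 0 else np.vstack([cv2.resize(a[190:280,235:335],(400,360)),np.zeros((120,400,3),np.uint8)])
g[:400,400:]=cv2.resize(b[110:190,165:245],(400,400))
g[360:,:160]=cv2.resize(a[120:210,140:260],(160,120))
cv2.imwrite('pics/v9.png',g)
E
```

```text
clock: 42.65
eef_pos: [0.6096, 0.1008, 0.2122]
tool_rot: [0.0, 1.0, 0.001, 0.004]
ft_force: [1.5, 0.4, 1.4]
grip_width: 0.0854
clock: 43.48
eef_pos: [0.4065, 0.4019, 0.2067]
tool_rot: [0.0, 1.0, 0.0, 0.0]
ft_force: [0.2, 0.2, -0.2]
grip_width: 0.0857
clock: 44.15
eef_pos: [0.3089, 0.4597, 0.2063]
tool_rot: [0.001, 1.0, -0.0, 0.0]
ft_force: [0.3, 0.6, -0.1]
grip_width: 0.0854
```

View pics/v9.png

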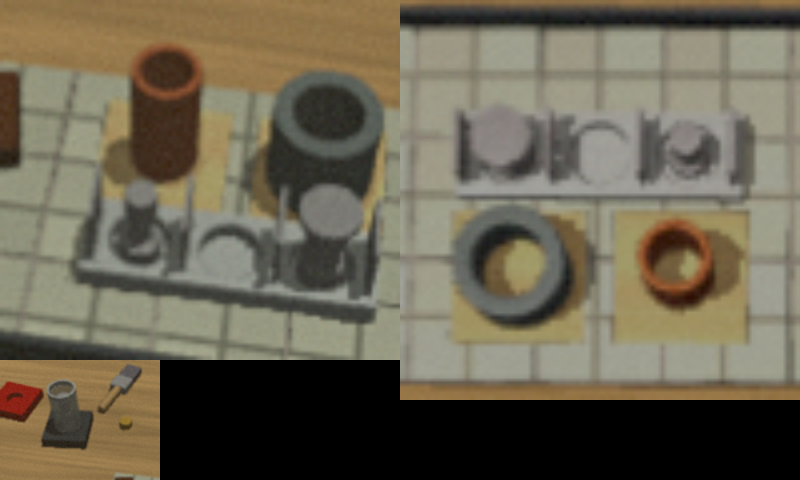

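All as at the start: ring at top (187,163), sleeve at (220,162), the other spools standing and the guard over the spool on the nest.

```bash
python3 -c "
from workcell import bot
print(bot.job_done())"
```

```text
the job is handed in; nothing more can be done
None
```

The job is done and handed in at about 44 s, well under the 138 s limit, in the order asked:
- **Clearing:** I moved the ring lap and then the sleeve upright onto the black mat.
- **Spool and guard:** The tall spool, from the middle socket, went into the dark nest's hole. The guard tube then went over it.
- **Putting back:** The sleeve and then the ring lap went back onto the pads they came from.

**Last checks:** The final pictures show the ring lap and sleeve standing where they started, within about 1 pixel (2–3 mm) in the top view. The slim and flanged spools still stand in the rack. The guard is upright on the nest, and an earlier view showed the spool inside it. The gripper is open and well clear of everything. The wrist force readings I saw stayed under about 9 N.

**Disagreement:** The two cameras put the pad centres about 3 mm apart in x, so I returned both pieces to where they were picked up. No check failed.

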